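# Sweep spilled seed nuts into the collecting tray

### The job

Three brown seed nuts have spilled on the bench: sweep them with the fingertips along the bench top, in through the open front of the low steel tray, until all three lie completely inside it. Only push them along the surface, never pick one up, and leave the rubber stopper standing among them and everything else on the bench where it is.

Things in the scene. Friction and masses are not known exactly. Their poses are not given: they have to be found in the camera images.
- tray: Low steel tray fixed to the bench, like a dustpan without handle; mouth toward the nuts. Origin: middle of its underside; yaw 0 = axes along the robot's, within 0.3 rad. mm in its frame: inside x -80..80, inner back wall y 70; side walls 4 thick from y -68 to the back; no wall at the front (-y): a lip ramps from y -90 (front edge, z 0) to the floor (y -68, z 2). Rim top z 31.
- tray_mouth (a point): Middle of the tray's open front edge, at bench height (tray frame: 0, -90, 0 mm).
- nut_0_mid (a point): Brown rounded seed nut, about 20 x 26 x 16 mm (width x length x height as it lies), 11 to 22 g, irregular: it slides and can roll over when pushed. This point is the middle of the nut; its axes mean nothing. It lies on the bench in the open area to the right of the tray.
- nut_1_mid (a point): Brown rounded seed nut, about 23 x 31 x 18 mm (width x length x height as it lies), 11 to 22 g, irregular: it slides and can roll over when pushed. This point is the middle of the nut; its axes mean nothing. It lies on the bench in the open area to the right of the tray.
- nut_2_mid (a point): Brown rounded seed nut, about 18 x 21 x 13 mm (width x length x height as it lies), 11 to 22 g, irregular: it slides and can roll over when pushed. This point is the middle of the nut; its axes mean nothing. It lies on the bench in the open area to the right of the tray.
- stopper: Reddish brown rubber stopper standing upright, a plain tapered plug 22 mm across and 24 mm high, origin at the middle of its underside. It stands among the nuts, in any place of their loose row, which runs away from the robot; nuts and stopper are at least 50 mm apart. Not to be moved.
- small_dish: Small round dish of set yellow agar, 62 mm across, 12 mm high, origin at the middle of its underside; to the right of the nuts. Not to be moved.
- bottle: Small sample bottle with black cap, 38 mm across, 84 mm high, origin at the middle of its underside; farther right. Not to be moved.
- timer: Flat white bench timer, 66 x 66 x 19 mm, origin at the middle of its underside; behind the nuts. Not to be moved.

How it is judged:
By the outcome, as a careful person would: the job done as asked, in the order asked, and still so for the second after the job is handed in, with the robot touching nothing.
It also fails if it takes over 72 s, if anything falls off the work surface, if the arm or the gripper's body presses on something with over 40 N, if the wrist force passes 120 N, or if a joint passes its speed limit or range.

### The arm

A 7-joint arm with a two-finger parallel gripper is mounted at the origin on a cart in front of the work surface, level with it; the furniture and walls round the work are solid. World frame = base frame: x ahead of the robot, y to its left, z up, the work surface at z = 0. Lengths are in m, angles in degrees, forces in N, time in s.
With the tool pointing down it reaches from about 0.35 to 0.9 m from the base axis. Payload 8.1 kg.
Tool frame: the origin (TCP) lies midway between the tips of the shut fingers; the grasp point (between the pads) lies 19 mm behind it; z points along the fingers, y is the line along which they close (so a half turn about z gives the same grasp; the last joint's range is limited). The gripper opens to 85 mm and grips with 20 to 120 N. Pads are 22 mm wide; open, the fingers measure 114 mm over their backs; the gripper's body (76 mm by 85 mm) begins 54 mm behind the grasp point. The pads swing forward as they close: fully open they stand 13 mm farther back than shut.
Start: joints at [61.559, 24.895, 1.432, 90.138, -0.665, 64.973, -4.303], TCP at [0.24, -0.577, 0.231] pointing down, gripper open.
Joint ranges: [-149.89, 149.89], [-25.12, 119.58], [-72.63, 75.52], [4.76, 147.25], [-75.54, 255.54], [6.69, 114.76], [-157.13, 157.13]. Speed limits (degrees/s): [127.2, 127.2, 172.46, 172.46, 180, 180, 180].

### API

Orientations are given as [roll, pitch, yaw] about the fixed x, y, z axes, in that order (R = Rz(yaw) Ry(pitch) Rx(roll)).
In Python, from workcell import env gives the robot as it stands.
- The arm moves only by the tool drive_tool, never from a script. Its argument "increments" is a list of rows, each a list of 2 entries, a list of its own where there are three numbers: the shift along the tool's x, y, z in units of 25 mm (1.0 is 25 mm), then the turn about the tool's z in units of 6 degrees (1.0 is 6 degrees). A call has 1 to 20 rows; each row shifts and turns the commanded pose from where the row before left it, along the tool's axes as they then stand; what a row does not reach is not made up. A row lasts 1/8 s, in which the tool goes at most 62.5 mm and 10.7 degrees, less where a joint would pass 70% of its speed; a pose out of reach is approached as far as the arm can. A call with a number of a shift or a turn outside -1 to 1 is refused whole. A call with a gripper value outside its range is refused whole. "fingers" is the closure, from 0 (fully open) to 1 (shut), set as the call begins (left out, the last holds). The fingers move at their own pace and stop on an object; the grip force is fixed at half the most. Time passes only in rows, so rows that do not move let the fingers close. It gives the time, the measured TCP pose, the force, the opening and the grip force at its end, in the units of the state.
- env.observe(): the state, without advancing time (a new reading comes with each control period).
- env.snapshot(name): name is "scene" or "top" or "wrist"; returns a dict with "img" (384x512x3 uint8, blue, green, red), "vfov" (degrees; the focal length in pixels is half the picture's height over the tangent of half this angle, whatever the lens; pixels are square), "cx", "cy" (the principal point, pixels), "R" (3x3) and "t" (3): a world point X has camera coordinates R X + t. Camera axes: x right, y down, z forward; pixel columns grow to the right and rows downward; lengths in m; the calibration is good to about 2 mm. A picture is of the moment at which its call begins. There is no depth.
- env.hand_in(): hands the job in; it is judged then, once.
Trained networks look in a picture, given as the dict that the camera call returned (one of the last four; its "shot" number tells which), for a name from the list of things; names that differ only in an ending like _2 or _b are one class to them, and where a whole thing is asked for, a point or a joint stands for the part that bears it (a point fixed in the world has none). Each returns a list of dicts, best first, with "score" (0 to 1); they miss things now and then, are a little off and sometimes report something else, mostly with a low value. They report only what shows in the picture. A call takes as long as a camera call.
- env.regions_of(picture, query): "mask" (384x512 bool, what is visible of it) and "rect" ([left, top, right, bottom] in pixels, round what is visible of it).
- env.landmark_of(picture, query): "location" ([row, column] in pixels: a listed point, or the origin of a listed thing).
The state is a dict: "time": time; "joint_positions": joint angles; "qvel": joint speeds; "effort": joint torques, N m; "ee_pos": TCP position; "orientation": TCP orientation; "contact_force": force on the tool from outside, world axes, zero at the start; "moment": the same for the moment, N m; "finger_gap": finger opening in m; "grip_force": force on a finger pad.
Only numpy, scipy, OpenCV 4.12 (cv2) and the standard library are available. Lean on these libraries where they do the work, as an engineer would, in place of code of your own. Each camera call takes 0.05 s, during which the arm holds its last target. There are 200 camera calls.

## Working session

There is one attempt and no reset: what is moved stays moved. The work goes in short steps, Python scripts to look and compute and a tool call to move; the robot and the scene stay as the last step left them, time stands still between calls to the robot, and variables do not carry over. Pictures are saved under pics/ and viewed, at most 10 in all, crops included, and the job is handed in when it is done.

Besides the shell and the picture viewer there is one more tool, called after "Request:" as a command line: name --argument value ..., lists and objects as JSON in quotes. drive_tool: Moves the arm, as the interface text tells. Shifts and turns lie within -1 to 1; 1 stands for 25 mm of shift or 6 degrees of turn. Its arguments: {"type":"object","properties":{"increments":{"type":"array","items":{"type":"array"}},"fingers":{"type":"number"}},"required":["increments"]}

```bash
mkdir -p pics; cat > h.py <<'E'
import numpy as np, cv2
from workcell import env
def ray(p,rc,z):
    f=p["img"].shape[0]/2/np.tan(np.radians(p["vfov"])/2)
    d=np.array([(rc[1]-p["cx"])/f,(rc[0]-p["cy"])/f,1.])
    R=np.array(p["R"]);t=np.array(p["t"])
    o=-R.T@t; d=R.T@d
    return (o+d*(z-o[2])/d[2])
def find(p,q,z,n=3,kind="l"):
    out=[]
    if kind=="l":
        for r in env.landmark_of(p,q)[:n]: out.append((round(r["score"],2),np.round(r["location"]).tolist(),np.round(ray(p,r["location"],z),3)[:2].tolist()))
    else:
        for r in env.regions_of(p,q)[:n]:
            m=np.argwhere(r["mask"]).mean(0); out.append((round(r["score"],2),r["rect"],np.round(ray(p,m,z),3)[:2].tolist()))
    return out
E
python3 - <<'E'
from h import *
s=env.observe();print({k:s[k] for k in("time","ee_pos","orientation","finger_gap")})
p=env.snapshot("top");cv2.imwrite("pics/top0.png",p["img"])
for q,z in(("tray",0),("tray_mouth",0),("nut_0_mid",.008),("stopper",0),("small_dish",0),("bottle",0),("timer",0)): print(q,find(p,q,z,5))
print(find(p,"nut_0_mid",.008,6,"r"));print(find(p,"stopper",.012,6,"r"))
p2=env.snapshot("scene");cv2.imwrite("pics/sc0.png",p2["img"])
for q,z in(("tray_mouth",0),("nut_0_mid",.008),("stopper",0)): print(q,find(p2,q,z,5))
E
```

```text
{'time': 0.0, 'ee_pos': array([ 0.23954101, -0.57671371,  0.23050823]), 'orientation': array([-1.79907262e+02,  9.55282543e-03,  2.25593461e+01]), 'finger_gap': 0.08538063193954125}
tray [(0.91, [200.0, 154.0], [0.587, 0.233])]
tray_mouth []
nut_0_mid [(0.6, [173.0, 281.0], [0.681, -0.161])]
stopper [(0.62, [237.0, 272.0], [0.481, -0.138])]
small_dish [(0.56, [192.0, 322.0], [0.624, -0.293])]
bottle [(0.74, [237.0, 354.0], [0.487, -0.398]), (0.72, [175.0, 278.0], [0.677, -0.153])]
timer [(0.87, [143.0, 185.0], [0.768, 0.144])]
[(0.4, [275.3, 169.9, 278.2, 176.4], [0.681, -0.152])]
[(0.42, [268.0, 233.8, 274.6, 241.8], [0.481, -0.145])]
tray_mouth [(0.75, [256.0, 198.0], [0.596, 0.151])]
nut_0_mid [(0.59, [186.0, 259.0], [0.685, -0.148])]
stopper [(0.68, [183.0, 360.0], [0.487, -0.392]), (0.48, [223.0, 309.0], [0.48, -0.144])]
```

View pics/top0.png

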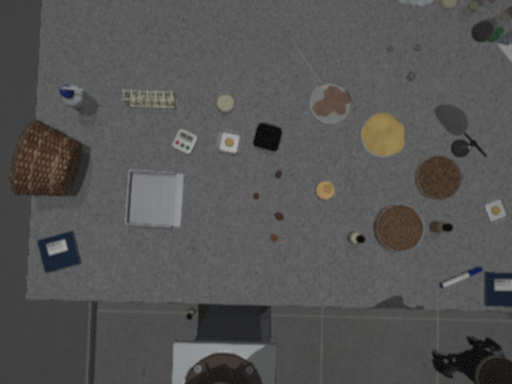

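The top view shows the tray at (155,199) with its mouth to the right. The loose row runs away from the robot: stopper (274,238, reddish), then nuts at (279,216), (256,196) and (278,174). The dish is at (325,190). I'll refine these with an enlarged crop.

```bash
python3 - <<'E'
from h import *
p=env.snapshot("top");im=p["img"]
c=cv2.resize(im[120:260,115:355],None,fx=3.3,fy=3.3,interpolation=cv2.INTER_CUBIC)
q=env.snapshot("scene");cs=cv2.resize(q["img"][130:330,100:400],None,fx=2.6,fy=2.6,interpolation=cv2.INTER_CUBIC)
cv2.imwrite("pics/topc.png",c);cv2.imwrite("pics/scc.png",cs)
hsv=cv2.cvtColor(im,cv2.COLOR_BGR2HSV)
m=((hsv[...,1]>70)&(hsv[...,0]<25)).astype(np.uint8)
m[:150]=0;m[260:]=0;m[:,:200]=0;m[:,345:]=0
n,l,st,ce=cv2.connectedComponentsWithStats(m)
for i in range(1,n):
    if st[i,4]>6: print(st[i],ce[i].round(1),ray(p,ce[i][::-1],.008).round(3)[:2],im[l==i].mean(0).round())
# tray corners: rim z=.031 pixel guesses
for rc in((170,128),(172,183),(227,182),(227,128)): print(ray(p,rc,.031).round(3)[:2])
E
```

```text
[276 171   5   7  25] [278.2 174. ] [ 0.678 -0.153] [36. 45. 63.]
[316 181  18  19 263] [324.6 189.9] [ 0.632 -0.3  ] [ 83. 123. 147.]
[254 194   4   5  15] [255.7 195.7] [ 0.608 -0.084] [37. 47. 66.]
[276 213   7   7  34] [278.9 216.1] [ 0.546 -0.158] [36. 45. 64.]
[271 235   7   6  31] [274.1 237.3] [ 0.48  -0.145] [47. 58. 85.]
[0.676 0.309]
[0.674 0.141]
[0.506 0.138]
[0.501 0.302]
```

View pics/topc.png

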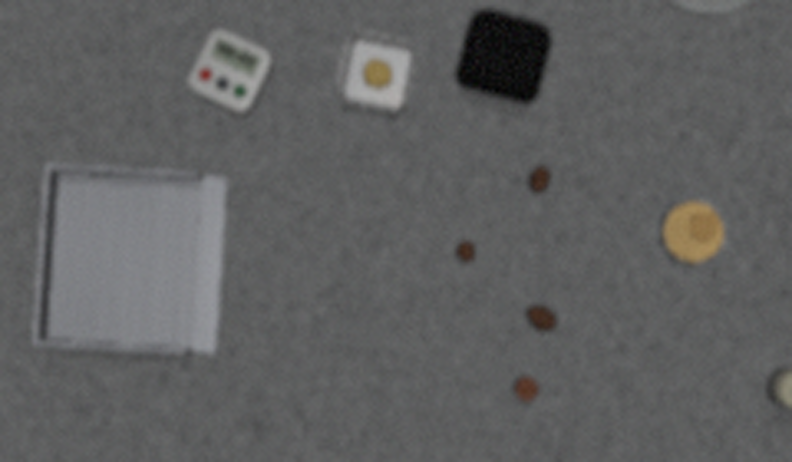

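View pics/scc.png

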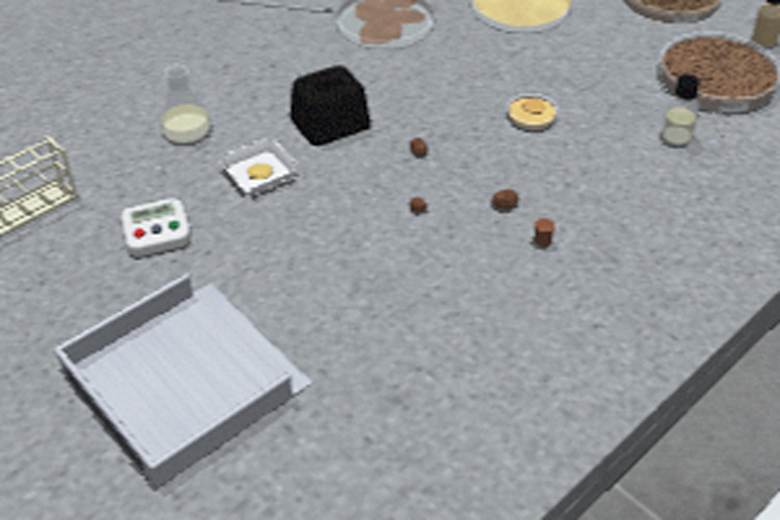

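The crops agree: two elongated nuts at (540,178) and (541,317) in the top crop, the small one at (466,251) and the stopper at (526,388). The tray front edge runs from (227,178) to (215,353), so its yaw is about -4°. First I'll turn the tool so the finger line lies along world x, with the fingers nearly shut.

Request:
drive_tool --increments '[[[0,0,0],-1],[[0,0,0],-1],[[0,0,0],-1],[[0,0,0],-1],[[0,0,0],-1],[[0,0,0],-1],[[0,0,0],-1],[[0,0,0],-1],[[0,0,0],-1],[[0,0,0],-1],[[0,0,0],-1],[[0,0,0],-0.24],[[0,0,0],0]]' --fingers 0.88

```text
time: 2.42
ee_pos: [0.2397, -0.5772, 0.2313]
orientation: [180.0, -0.0, 89.9]
contact_force: [0.3, 1.7, -0.1]
finger_gap: 0.0102
grip_force: 0.0
```

Request:
drive_tool --increments '[[[0.95,0.77,0.27],0],[[0.95,0.77,0.27],0],[[0.95,0.77,0.27],0],[[0.95,0.77,0.27],0],[[0.95,0.77,0.27],0],[[0.95,0.77,0.27],0],[[0.95,0.77,0.27],0],[[0.95,0.77,0.27],0],[[0.95,0.77,0.27],0],[[0.95,0.77,0.27],0],[[0.95,0.77,0.27],0],[[0.95,0.77,0.27],0],[[0.95,0.77,0.27],0],[[0.95,0.77,0.27],0],[[0.95,0.77,0.27],0],[[0.95,0.77,0.27],0],[[0.95,0.77,0.27],0],[[0.95,0.77,0.27],0],[[0.95,0.77,0.27],0],[[0,0,0],0]]'

```text
time: 4.92
ee_pos: [0.6067, -0.1227, 0.1026]
orientation: [180.0, -0.1, 90.1]
contact_force: [0.5, -0.5, -0.6]
finger_gap: 0.0105
grip_force: 0.0
```

```bash
python3 - <<'E'
from h import *
print(env.observe()["ee_pos"])
p=env.snapshot("wrist");cv2.imwrite("pics/w0.png",p["img"])
for q,z in(("nut_0_mid",.008),("stopper",0),("tray_mouth",0),("tray",0)): print(q,find(p,q,z,5))
print(find(p,"nut_0_mid",.008,5,"r"))
E
```

```text
[ 0.6067326  -0.12271091  0.1025896 ]
nut_0_mid [(0.92, [224.0, 326.0], [0.678, -0.155])]
stopper [(0.72, [211.0, 129.0], [0.486, -0.145])]
tray_mouth []
tray []
[(0.74, [245.1, 138.2, 266.1, 160.0], [0.61, -0.082]), (0.71, [313.3, 212.2, 342.6, 230.3], [0.68, -0.151])]
```

View pics/w0.png

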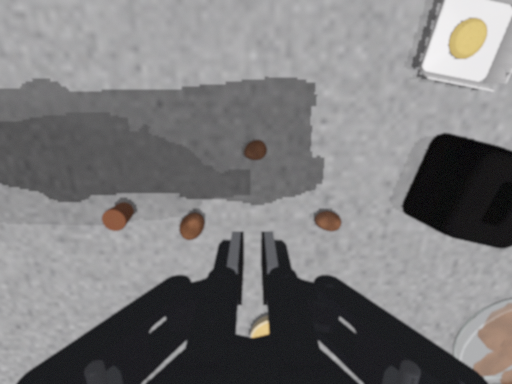

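The wrist view shows the small nut at (255,150), the others at (328,221) and (192,225), and the stopper at (118,215), all matching the map. Next I'll descend behind the small nut.

Request:
drive_tool --increments '[[[0,0.1,0.8],0],[[0,0,0.8],0],[[0,0,0.8],0],[[0,0,0.7],0],[[0,0,0.5],0],[[0,0,0.2],0],[[0,0,0],0]]'

```text
time: 6.1
ee_pos: [0.6081, -0.1259, 0.008]
orientation: [-180.0, 0.0, 90.0]
contact_force: [-0.4, 0.1, -0.3]
finger_gap: 0.0104
grip_force: 0.0
```

Request:
drive_tool --increments '[[[0.2,0,0.1],0],[[0.4,0,0],0],[[0.4,0,0],0],[[0.4,0,0],0],[[0.4,0,0],0],[[0.4,0,0],0],[[0.4,0,0],0],[[0.4,0,0],0],[[0.4,0,0],0],[[0.4,0,0],0],[[0.4,0,0],0],[[0.4,0,0],0],[[0.4,0,0],0],[[0.4,0,0],0],[[0.4,0,0],0],[[0.4,0,0],0],[[0.4,0,0],0],[[0.4,0,0],0],[[0.4,0,0],0],[[0.3,0,0],0]]'

```text
time: 8.6
ee_pos: [0.608, 0.0674, 0.0056]
orientation: [180.0, -0.0, 90.0]
contact_force: [0.1, -1.2, 1.1]
finger_gap: 0.0104
grip_force: 0.5
```

```bash
python3 - <<'E'
from h import *
p=env.snapshot("wrist");cv2.imwrite("pics/w1.png",p["img"])
for q,z in(("nut_0_mid",.008),("tray_mouth",0),("tray",0)): print(q,find(p,q,z,5))
print(find(p,"nut_0_mid",.008,5,"r"))
E
```

```text
nut_0_mid []
tray_mouth [(0.6, [104.0, 215.0], [0.588, 0.148])]
tray [(0.4, [220.0, 256.0], [0.61, 0.082])]
[]
```

View pics/w1.png

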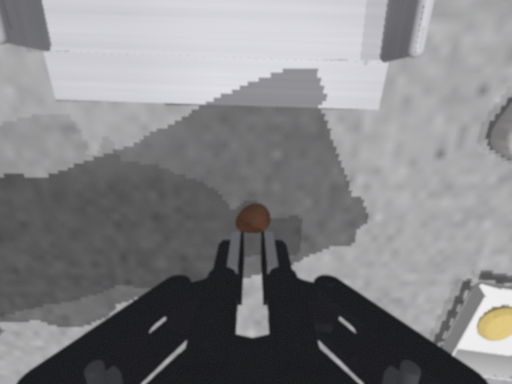

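The small nut sits in the notch of the fingertips at (253,217), with the tray lip at row ~104. I'll carry on into the tray, then back off and lift.

Request:
drive_tool --increments '[[[0.4,0,0],0],[[0.4,0,0],0],[[0.4,0,0],0],[[0.4,0,0],0],[[0.4,0,0],0],[[0.4,0,0],0],[[0.4,0,0],0],[[0.4,0,0],0],[[0.4,0,0],0],[[0.4,0,0],0],[[0.4,0,0],0],[[0.4,0,0],0],[[0.4,0,0],0],[[0.4,0,0],0],[[0.4,0,0],0],[[0.4,0,0],0],[[0.4,0,0],0],[[0.3,0,0],0],[[0.2,0,0],0],[[0.05,0,0],0]]'

```text
time: 11.35
ee_pos: [0.6083, 0.2507, 0.0059]
orientation: [180.0, 0.0, 90.0]
contact_force: [-1.5, -3.6, 7.1]
finger_gap: 0.0103
grip_force: 2.9
```

Request:
drive_tool --increments '[[[-0.3,0,0],0],[[-0.7,0,0],0],[[-1,0,0],0],[[0,0,-0.8],0],[[0,0,-1],0],[[0,0,-1],0],[[0,0,-1],0],[[0,0,0],0]]'

```text
time: 12.35
ee_pos: [0.6094, 0.2011, 0.1034]
orientation: [179.8, -0.1, 90.0]
contact_force: [-0.1, -0.3, -1.5]
finger_gap: 0.0103
grip_force: 0.0
```

```bash
python3 - <<'E'
from h import *
print(env.observe()["contact_force"])
p=env.snapshot("wrist");cv2.imwrite("pics/w2.png",p["img"])
for q,z in(("nut_0_mid",.01),("tray_mouth",0),("tray",0)): print(q,find(p,q,z,5))
print(find(p,"nut_0_mid",.01,5,"r"))
E
```

```text
[-0.07496551 -0.32477881 -1.49395592]
nut_0_mid []
tray_mouth [(0.71, [240.0, 231.0], [0.588, 0.146])]
tray [(0.69, [152.0, 235.0], [0.594, 0.237])]
[]
```

View pics/w2.png

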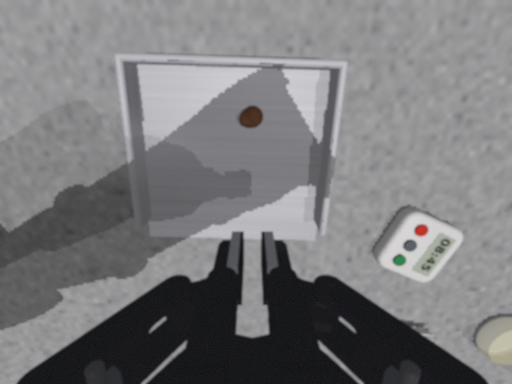

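The small nut lies well inside the tray at (251,117). Now the far nut: I'll move behind it, with the tool turned 6° toward the tray.

Request:
drive_tool --increments '[[[-0.95,0.18,0],0],[[-0.95,0.18,0],0],[[-0.95,0.18,0],0],[[-0.95,0.18,0],0],[[-0.95,0.18,0],0],[[-0.95,0.18,0],0],[[-0.95,0.18,0],0],[[-0.95,0.18,0],0],[[-0.95,0.18,0],0],[[-0.95,0.18,0],0],[[-0.95,0.18,0],0],[[-0.95,0.18,0],0],[[-0.95,0.18,0],0],[[-0.95,0.18,0],0],[[-0.95,0.18,0],0],[[-0.95,0.18,0],0],[[-0.95,0.18,0],0],[[0,0,0],-1],[[0,0,0],0],[[0,0,0],0]]'

```text
time: 15.1
ee_pos: [0.6847, -0.2032, 0.1005]
orientation: [180.0, -0.0, 95.9]
contact_force: [-1.1, 0.5, 0.4]
finger_gap: 0.0105
grip_force: 0.0
```

```bash
python3 - <<'E'
from h import *
p=env.snapshot("wrist")
print(find(p,"nut_0_mid",.008,5),find(p,"nut_0_mid",.008,5,"r"),find(p,"stopper",.0))
E
```

```text
[(0.65, [137.0, 251.0], [0.678, -0.153])] [] [(0.76, [106.0, 23.0], [0.483, -0.147])]
```

Request:
drive_tool --increments '[[[0,0,0.8],0],[[0,0,0.9],0],[[0,0,0.9],0],[[0,0,0.7],0],[[0,0,0.4],0],[[0,0,0],0],[[0.2,0,0],0],[[0.4,0,0],0],[[0.4,0,0],0],[[0.4,0,0],0],[[0.4,0,0],0],[[0.4,0,0],0],[[0.4,0,0],0],[[0.4,0,0],0],[[0.4,0,0],0],[[0.4,0,0],0],[[0.4,0,0],0],[[0.4,0,0],0],[[0.4,0,0],0],[[0.3,0,0],0]]'

```text
time: 17.8
ee_pos: [0.6706, -0.0708, 0.0081]
orientation: [-180.0, -0.0, 96.0]
contact_force: [0.1, -0.8, 1.5]
finger_gap: 0.01
grip_force: 0.5
```

```bash
python3 - <<'E'
from h import *
p=env.snapshot("wrist");cv2.imwrite("pics/w3.png",p["img"])
print(find(p,"nut_0_mid",.008,5),find(p,"nut_0_mid",.008,5,"r"))
E
```

```text
[(0.72, [219.0, 247.0], [0.666, -0.053])] [(0.75, [225.1, 199.4, 273.8, 231.0], [0.666, -0.051])]
```

View pics/w3.png

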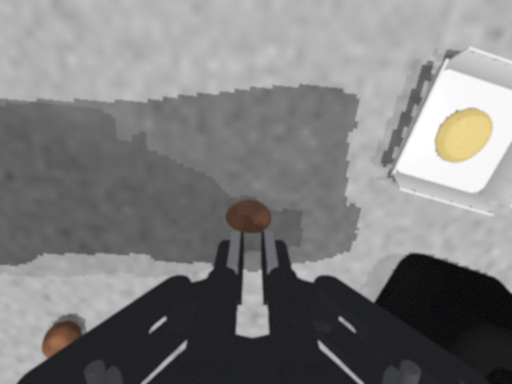

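The nut sits square across both tips at (248,215). I'll continue.

Request:
drive_tool --increments '[[[0.4,0,0],0],[[0.4,0,0],0],[[0.4,0,0],0],[[0.4,0,0],0],[[0.4,0,0],0],[[0.4,0,0],0],[[0.4,0,0],0],[[0.4,0,0],0],[[0.4,0,0],0],[[0.4,0,0],0],[[0.4,0,0],0],[[0.4,0,0],0],[[0.4,0,0],0],[[0.4,0,0],0],[[0.4,0,0],0],[[0.4,0,0],0],[[0.4,0,0],0],[[0.4,0,0],0],[[0.3,0,0],0],[[0.2,0,0],0]]'

```text
time: 20.45
ee_pos: [0.6505, 0.1203, 0.0081]
orientation: [180.0, 0.0, 96.0]
contact_force: [-0.2, 0.4, 0.6]
finger_gap: 0.0101
grip_force: 0.1
```

```bash
python3 - <<'E'
from h import *
p=env.snapshot("wrist");cv2.imwrite("pics/w4.png",p["img"])
print(find(p,"nut_0_mid",.008,5),find(p,"nut_0_mid",.008,5,"r"))
E
```

```text
[(0.83, [219.0, 249.0], [0.647, 0.138])] [(0.69, [224.5, 202.3, 270.9, 233.8], [0.646, 0.14])]
```

Request:
drive_tool --increments '[[[0.3,0,0],0],[[0.4,0,0],0],[[0.4,0,0],0],[[0.4,0,0],0],[[0.4,0,0],0],[[0.4,0,0],0],[[0.4,0,0],0],[[0.4,0,0],0],[[0.4,0,0],0],[[0.3,0,0],0],[[0.2,0,0],0],[[0.05,0,0],0],[[-0.3,0,0],0],[[-0.7,0,0],0],[[-1,0,0],0],[[0,0,-0.8],0],[[0,0,-1],0],[[0,0,-1],0],[[0,0,-1],0],[[0,0,0],1]]'

```text
time: 23.1
ee_pos: [0.6467, 0.1714, 0.1064]
orientation: [179.8, -0.1, 89.9]
contact_force: [-0.0, -0.5, 0.0]
finger_gap: 0.0101
grip_force: 0.0
```

```bash
python3 - <<'E'
from h import *
p=env.snapshot("wrist");cv2.imwrite("pics/w5.png",p["img"])
print(find(p,"nut_0_mid",.01,5),find(p,"nut_0_mid",.01,5,"r"),find(p,"tray",0))
E
```

```text
[(0.85, [117.0, 236.0], [0.634, 0.239])] [(0.75, [226.6, 103.7, 254.7, 126.8], [0.636, 0.24])] [(0.75, [119.0, 190.0], [0.592, 0.236])]
```

View pics/w5.png

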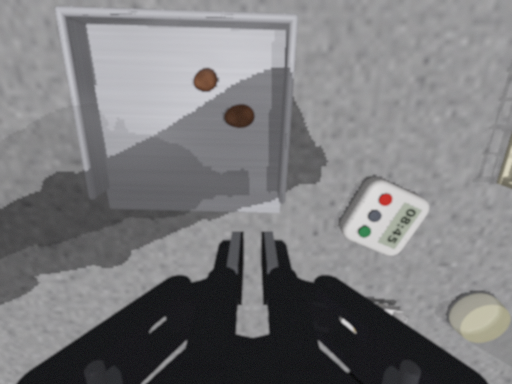

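Both nuts are inside, at (206,79) and (239,116). Now the last one.

Request:
drive_tool --increments '[[[-0.94,-0.25,0],0],[[-0.94,-0.25,0],0],[[-0.94,-0.25,0],0],[[-0.94,-0.25,0],0],[[-0.94,-0.25,0],0],[[-0.94,-0.25,0],0],[[-0.94,-0.25,0],0],[[-0.94,-0.25,0],0],[[-0.94,-0.25,0],0],[[-0.94,-0.25,0],0],[[-0.94,-0.25,0],0],[[-0.94,-0.25,0],0],[[-0.94,-0.25,0],0],[[-0.94,-0.25,0],0],[[-0.94,-0.25,0],0],[[-0.94,-0.25,0],0],[[0,0,0],0],[[0,0,0],0]]'

```text
time: 25.55
ee_pos: [0.5451, -0.2049, 0.1031]
orientation: [180.0, -0.0, 90.0]
contact_force: [0.1, -0.1, 0.2]
finger_gap: 0.0102
grip_force: 0.0
```

```bash
python3 - <<'E'
from h import *
p=env.snapshot("wrist")
print(find(p,"nut_0_mid",.009,5),find(p,"nut_0_mid",.009,5,"r"),find(p,"stopper",.0))
E
```

```text
[(0.62, [127.0, 181.0], [0.484, -0.146])] [] [(0.88, [125.0, 182.0], [0.483, -0.145])]
```

```bash
python3 - <<'E'
from h import *
p=env.snapshot("wrist");im=p["img"]
h=cv2.cvtColor(im,cv2.COLOR_BGR2HSV);m=((h[...,1]>90)&(h[...,0]<20)&(h[...,2]>25)).astype(np.uint8)
n,l,st,ce=cv2.connectedComponentsWithStats(m)
for i in range(1,n):
    if st[i,4]>80: print(st[i],ray(p,ce[i][::-1],.009).round(3)[:2])
E
```

```text
[161 115  28  25 551] [ 0.479 -0.145]
[242 126  27  31 606] [ 0.548 -0.157]
[327 274  30  18  87] [ 0.639 -0.302]
```

Request:
drive_tool --increments '[[[0,0.12,0.8],0],[[0,0,0.9],0],[[0,0,0.9],0],[[0,0,0.8],0],[[0,0,0.4],0],[[0,0,0],0],[[0.2,0,0],0],[[0.4,0,0],0],[[0.4,0,0],0],[[0.4,0,0],0],[[0.4,0,0],0],[[0.4,0,0],0],[[0.4,0,0],0],[[0.4,0,0],0],[[0.4,0,0],0],[[0.4,0,0],0],[[0.4,0,0],0],[[0.4,0,0],0],[[0.4,0,0],0],[[0.3,0,0],0]]'

```text
time: 28.3
ee_pos: [0.5482, -0.0719, 0.0081]
orientation: [-180.0, -0.0, 90.0]
contact_force: [0.2, 0.6, -0.2]
finger_gap: 0.0101
grip_force: 0.1
```

```bash
cat > col.py <<'E'
from h import *
p=env.snapshot("wrist");im=p["img"]
h=cv2.cvtColor(im,cv2.COLOR_BGR2HSV);m=((h[...,1]>90)&(h[...,0]<20)&(h[...,2]>25)).astype(np.uint8)
n,l,st,ce=cv2.connectedComponentsWithStats(m)
for i in range(1,n):
    if st[i,4]>80: print(st[i],ray(p,ce[i][::-1],.009).round(3)[:2])
E
python3 col.py
```

```text
[ 235  192   46   41 1405] [ 0.551 -0.049]
```

Request:
drive_tool --increments '[[[0.4,0.02,0],0],[[0.4,0.02,0],0],[[0.4,0.02,0],0],[[0.4,0.02,0],0],[[0.4,0.02,0],0],[[0.4,0.02,0],0],[[0.4,0.02,0],0],[[0.4,0.02,0],0],[[0.4,0.02,0],0],[[0.4,0.02,0],0],[[0.4,0.02,0],0],[[0.4,0.02,0],0],[[0.4,0.02,0],0],[[0.4,0.02,0],0],[[0.4,0.02,0],0],[[0.4,0.02,0],0],[[0.4,0,0],0],[[0.4,0,0],0],[[0.3,0,0],0],[[0.2,0,0],0]]'

```text
time: 30.85
ee_pos: [0.5562, 0.1203, 0.008]
orientation: [-180.0, 0.0, 90.0]
contact_force: [-0.1, 0.5, 0.1]
finger_gap: 0.0099
grip_force: 0.1
```

```bash
python3 col.py
```

```text
[ 403    0   60   39 1829] [0.637 0.239]
[ 235  192   46   42 1257] [0.559 0.142]
```

Request:
drive_tool --increments '[[[0.3,0,0],0],[[0.4,0,0],0],[[0.4,0,0],0],[[0.4,0,0],0],[[0.4,0,0],0],[[0.4,0,0],0],[[0.4,0,0],0],[[0.4,0,0],0],[[0.4,0,0],0],[[0.3,0,0],0],[[0.2,0,0],0],[[0.05,0,0],0],[[-0.3,0,0],0],[[-0.7,0,0],0],[[-1,0,0],0],[[0,0,-0.8],0],[[0,0,-1],0],[[0,0,-1],0],[[0,0,-1],0],[[0,0,0],0]]'

```text
time: 33.4
ee_pos: [0.5574, 0.1698, 0.1047]
orientation: [179.8, -0.0, 89.9]
contact_force: [-0.6, 0.3, -0.5]
finger_gap: 0.0102
grip_force: 0.0
```

```bash
python3 col.py; python3 - <<'E'
from h import *
a=env.snapshot("wrist")["img"];p=env.snapshot("top");b=p["img"]
cv2.imwrite("pics/fin.png",cv2.vconcat([cv2.resize(a,(400,300)),cv2.resize(b[120:260,115:355],(400,233))]))
print(find(p,"stopper",0),find(p,"small_dish",0))
E
```

```text
[304  67  22  21 360] [0.608 0.268]
[239  94  31  29 660] [0.559 0.245]
[330 103  30  21 477] [0.636 0.24 ]
[478 193  14  11 122] [0.776 0.163]
[(0.48, [237.0, 273.0], [0.48, -0.141])] [(0.83, [192.0, 322.0], [0.626, -0.295])]
```

View pics/fin.png

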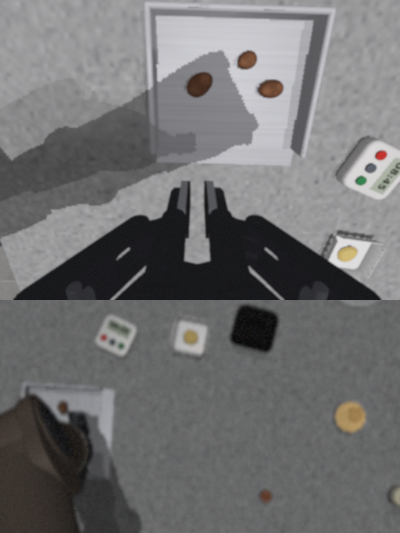

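All three nuts lie well inside the tray, at (247,60), (270,88) and (200,84). The stopper at (265,495) and the dish haven't moved, and the tool is clear, so I'm handing in.

```bash
python3 -c "
from workcell import env
print(env.hand_in())"
```

```text
the job is handed in; nothing more can be done
None
```

I swept all three nuts along the bench into the tray, where they lie well inside; the stopper and everything else I could see in the last pictures stayed where it was, and I handed the job in at about 34 s (no verdict came back).

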